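# Put the tiered desk tidy back together on its square post

### The arm

A 6-joint arm with a two-finger parallel gripper is mounted at the origin on the work surface. World frame = base frame: x ahead of the robot, y to its left, z up, the work surface at z = 0. Lengths are in m, angles in rad, forces in N, time in s.
With the tool pointing down it reaches from about 0.325 to 0.775 m from the base axis. Payload 9.3 kg.
Tool frame: the origin (TCP) lies between the finger pads; the fingertips stand 19 mm ahead of it and the grasp point (between the pads) is the TCP (arm.tip_extent is the distance from the TCP to the fingertips, in m); z points along the fingers, y is the line along which they close (so a half turn about z gives the same grasp; the last joint's range is limited). The gripper opens to 85 mm and grips with 20 to 120 N. Pads are 22 mm wide; open, the fingers measure 114 mm over their backs; the gripper's body (76 mm by 85 mm) begins 54 mm behind the grasp point. The pads swing forward as they close: fully open they stand 13 mm farther back than shut.
Start: joints at [1.032, 0.259, 0.021, 1.334, 0, 1.418], TCP at [0.207, 0.51, 0.25] pointing down, gripper open.
Joint ranges: [-3.04, 3.04], [-0.91, 1.82], [-1.04, 1.36], [-1.92, 1.95], [-1.52, 1.45], [-3.14, 3.14]. Speed limits (rad/s): [2.22, 2.22, 2.79, 3.14, 3.14, 3.14].

### API

Orientations are given as a unit quaternion [x, y, z, w].
In Python, from cell import sensors, optics, finish_job, models, arm gives the robot as it stands. The module is installed in compiled form; this text tells all that it offers.
- The arm moves only by the shell command python3 -m pendant 'ROWS' [OPENING] [FORCE]. ROWS is JSON, one flat list of numbers, 6 for each row, row after row: the shift along the world's x, y, z in cm, then the turn, a rotation vector about the world's x, y, z in rad. In form: [dx, dy, dz, rx, ry, rz, dx, dy, dz, rx, ry, rz, ...]. A call has exactly 8 rows; each row is the pose to reach, as a shift and turn from the pose commanded when the call began; what a row does not reach only later rows make up. A row lasts 1/12 s, in which the tool goes at most 41.7 mm and 7.16 degrees, less where a joint would pass 70% of its speed; a pose out of reach is approached as far as the arm can. A call with a gripper value outside its range is refused whole. OPENING is the opening, from 0 (shut) to 1 (fully open), set as the call begins (- or left out, the last holds). The fingers move at their own pace and stop on an object; FORCE is the grip in N (left out, the last holds). Time passes only in rows, so rows that repeat a pose let the fingers close, or fill a call up. It gives the time, the measured TCP pose, the force, the opening and the grip force at its end, in the units of the state.
- sensors.read_state(): the state, without advancing time (a new reading comes with each control period).
- optics.snapshot(name): name is "scene" or "top"; returns (picture, depth): 400x640x3 uint8, red, green, blue; 400x640 float32, m along the optical axis (not along the pixel's ray), 0 where there is no reading.
- optics.calibration(name): a dict with "mtx" (3x3 intrinsics, pixels), "cam_to_world" (4x4, takes a point from camera to world coordinates). Camera axes: x right, y down, z forward; pixel columns grow to the right and rows downward; lengths in m; the calibration is good to about 2 mm. A picture is of the moment at which its call begins. calibration takes no time and is no camera call.
- finish_job(): hands the job in; it is judged then, once.
Trained networks look in the newest picture that a camera, given by its name, has taken for a name from the list of things; names that differ only in an ending like _2 or _b are one class to them, and where a whole thing is asked for, a point or a joint stands for the part that bears it (a point fixed in the world has none). Each returns a list of dicts, best first, with "p" (0 to 1); they miss things now and then, are a little off and sometimes report something else, mostly with a low value. They report only what shows in the picture. A call takes as long as a camera call.
- models.recognise(camera, query): "point" ([column, row] in pixels, amid what is visible of it).
- models.cut_out(camera, query): "region" (400x640 bool, what is visible of it) and "point" ([column, row] in pixels, amid what is visible of it).
The state is a dict: "clock": time; "joint_positions": joint angles; "qvel": joint speeds; "joint_torque": joint torques, N m; "position": TCP position; "orientation": TCP orientation; "wrist_force": force on the tool from outside, world axes, zero at the start; "moment": the same for the moment, N m; "grip_width": finger opening in m; "finger_force": force on a finger pad.
Only numpy, scipy, OpenCV 4.12 (cv2) and the standard library are available. Lean on these libraries where they do the work, as an engineer would, in place of code of your own. Each camera call takes 0.05 s, during which the arm holds its last target. There are 200 camera calls.

### The job

The tiered desk tidy was taken apart for dusting: rebuild it on the square post of its wooden stand, first the wide tray, then the spacer collar, then the small tray on top. Turn each part to suit the post and lower it gently all the way down, never letting it drop down the post, so that every part sits flat on the one below, trays open side up. Leave the globe, jar and stapler where they are.

Things in the scene. Friction and masses are not known exactly. Their poses are not given: they have to be found in the camera images.
- stand: Fixed stand: dark wooden base 110 x 110 x 18 mm, in its middle an upright square steel post, 14 mm, sides parallel to the base's, 70 mm above the base, top 10 mm tapering to 6 mm. A part's hole must be turned to match the post (any quarter turn; 1.3 mm play a side). Origin: centre of the underside, on the desk; z up, x and y square to the post's faces.
- post_foot (a point): Point on the post's axis at the top face of the wooden base, 18 mm above the desk. Axes as the stand's.
- post_tip (a point): Centre of the post's top end, 88 mm above the desk. Axes as the stand's.
- wide_tray: Wide lower tray: open square aluminium tray, 124 mm, floor 4 mm thick, rim 3 mm thick, 18 mm high. Central square hub for pinching, 28 mm across flats, its top 32 mm above the underside, a 16.6 mm square hole right through; 45 mm from hub to rim. Starts upright on the desk. Origin: underside centre; z up, x and y square to sides, hub and hole. Home: origin 0 mm above post_foot. About 0.18 kg.
- collar: Spacer collar: small square steel ring lying flat on the desk, 28 mm across flats, 16 mm high, a 16.6 mm square hole right through, sides parallel to the flats; both ends alike. Origin: underside centre, z up, x and y square to the flats. Home: on the wide tray's hub, origin 32 mm above post_foot. About 0.05 kg.
- small_tray: Small upper tray: open square aluminium tray, 94 mm, floor 4 mm thick, rim 3 mm thick, 18 mm high. Central square hub for pinching, 28 mm across flats, its top 32 mm above the underside, a 16.6 mm square hole right through; 30 mm from hub to rim. Starts upright on the desk. Origin: underside centre; z up, x and y square to sides, hub and hole. Home: origin 48 mm above post_foot. About 0.12 kg.
- globe: Bystander: little brass desk globe on a chrome foot, 68 mm across the foot, about 126 mm tall, loose. Origin: centre of its underside, z up.
- jar: Bystander: clear round plastic jar, 68 mm across, 65 mm tall, loose. Origin: centre of its underside, z up.
- stapler: Bystander: red and black stapler, 140 x 36 mm, about 50 mm tall, loose. Origin: centre of its underside, z up, x along its length.

How it is judged:
On the way, in this order (a step that is already met when the one before it is completed fails the run):
1. The wide tray sits flat on the wooden base (z of wide_tray in the frame of post_foot between -0.003 and 0.003 m and horizontal distance between wide_tray and post_foot below 0.004 m and angle between wide_tray's own z axis and vertical below 0.06 rad and linear speed of wide_tray below 0.02 m/s), for 0.2 s.
2. The collar sits flat on the wide tray's hub (z of collar in the frame of post_foot between 0.029 and 0.035 m and horizontal distance between collar and post_foot below 0.004 m and angle between collar's own z axis and vertical below 0.06 rad and linear speed of collar below 0.02 m/s), for 0.2 s.
3. The small tray sits flat on the collar (z of small_tray in the frame of post_foot between 0.045 and 0.051 m and horizontal distance between small_tray and post_foot below 0.004 m and angle between small_tray's own z axis and vertical below 0.06 rad and linear speed of small_tray below 0.02 m/s), for 0.2 s.
At the end, for the whole second after the job is handed in: Wide tray, collar and small tray are all threaded on the post in that order, upright (within 0.06 rad), within 4 mm of the post's axis and within 3 mm of fully home (0, 32 and 48 mm above the wooden base), and at rest (all of step 1 and all of step 2 and all of step 3); the robot touches nothing.
It fails at once if The wide tray is let fall down the post (moving faster than 0.6 m/s while threaded on it) (horizontal distance between wide_tray and post_foot below 0.012 m and z of wide_tray in the frame of post_foot below 0.065 m and angle between wide_tray's own z axis and vertical below 0.3 rad and linear speed of wide_tray above 0.6 m/s).
It fails at once if The collar is let fall down the post (moving faster than 0.6 m/s while threaded on it) (horizontal distance between collar and post_foot below 0.012 m and z of collar in the frame of post_foot below 0.065 m and angle between collar's own z axis and vertical below 0.3 rad and linear speed of collar above 0.6 m/s).
It fails at once if The small tray is let fall down the post (moving faster than 0.6 m/s while threaded on it) (horizontal distance between small_tray and post_foot below 0.012 m and z of small_tray in the frame of post_foot below 0.065 m and angle between small_tray's own z axis and vertical below 0.3 rad and linear speed of small_tray above 0.6 m/s).
It fails at once if The globe, jar or stapler is shoved more than 30 mm or knocked over (distance of any of globe, jar, stapler from where it was at the start of the episode above 0.03 m or angle between any of globe, jar, stapler's own z axis and vertical above 0.35 rad).
It also fails if it takes over 72 s, if anything falls off the work surface, if the arm or the gripper's body presses on something with over 40 N, if the wrist force passes 120 N, or if a joint passes its speed limit or range.

## Working session

There is one attempt and no reset: what is moved stays moved. The work goes in short steps, Python scripts to look and compute and a shell command to move; the robot and the scene stay as the last step left them, time stands still between calls to the robot, and variables do not carry over. Pictures are saved under pics/ and viewed, at most 10 in all, crops included, and the job is handed in when it is done.

```bash
mkdir -p pics; ls
python3 - <<'E'
from cell import sensors, optics, models, arm
import cv2, numpy as np
s=sensors.read_state(); print(s)
for c in ["scene","top"]:
    im,d=optics.snapshot(c); cv2.imwrite(f"pics/{c}0.png",im[:,:,::-1]); np.savez(f"pics/{c}0.npz",im=im,d=d)
    print(c,optics.calibration(c))
    for q in ["stand","wide_tray","collar","small_tray","globe","jar","stapler"]:
        r=models.recognise(c,q); print(q,[(x['point'],round(x['p'],2)) for x in r[:2]])
E
```

```text
pics
{'clock': 0.0, 'joint_positions': array([1.03239808e+00, 2.59212894e-01, 2.07611523e-02, 1.33370764e+00,
       1.47821278e-05, 1.41820146e+00]), 'qvel': array([-1.13593751e-04,  5.63630108e-04,  2.08196053e-05,  1.12982630e-03,
       -3.68558348e-04,  2.33318772e-03]), 'joint_torque': array([-1.10792847e-03, -5.55649960e+01,  3.44531000e+01,  1.40354637e-02,
       -1.94063296e-04,  6.00293404e-06]), 'position': array([0.20683241, 0.50935208, 0.24965467]), 'orientation': array([ 1.91707529e-01,  9.81451863e-01, -6.38751927e-04, -2.37763359e-04]), 'wrist_force': array([ 0.07315803,  0.26033748, -0.30109032]), 'moment': array([-0.00743722, -0.02709453, -0.01906798]), 'finger_force': 0.0, 'grip_width': 0.08542423866476018}
scene {'mtx': array([[462.496382  ,   0.        , 327.08940989],
       [  0.        , 462.496382  , 201.21157576],
       [  0.        ,   0.        ,   1.        ]]), 'cam_to_world': array([[ 0.83925583,  0.38542417, -0.38353338,  0.99527539],
       [ 0.54336039, -0.62072864,  0.5652039 , -0.5367059 ],
       [-0.02022691, -0.68274752, -0.73037436,  0.918077
[... 298 characters left out ...]
.5], 0.67)]
stapler [([381.3, 141.0], 0.62)]
top {'mtx': array([[449.07583308,   0.        , 319.69368712],
       [  0.        , 449.07583308, 201.56830172],
       [  0.        ,   0.        ,   1.        ]]), 'cam_to_world': array([[-0.00559012, -0.99788247,  0.06480221,  0.50321471],
       [-0.99977867,  0.00689157,  0.01987739,  0.08038908],
       [-0.02028189, -0.06467675, -0.99770014,  1.08629772],
       [ 0.        ,  0.        ,  0.        ,  1.        ]])}
stand [([236.3, 244.6], 0.58)]
wide_tray [([472.1, 230.8], 0.68)]
collar [([353.0, 253.6], 0.52)]
small_tray [([377.1, 175.4], 0.82)]
globe [([441.9, 147.2], 0.92)]
jar [([268.2, 157.3], 0.73)]
stapler [([173.8, 227.4], 0.79)]
```

View pics/scene0.png

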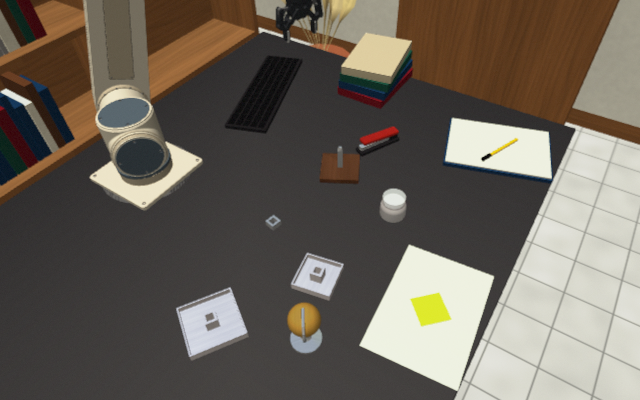

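View pics/top0.png

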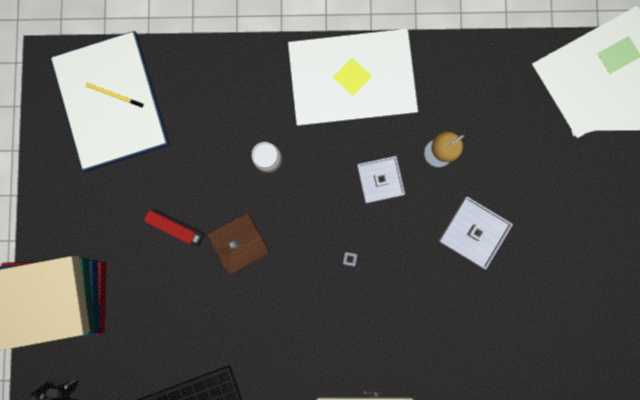

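The top view shows the stand at about (238,244), the wide tray at (476,233), the collar at (350,259) and the small tray at (381,180). The stapler's nose ends at about (200,240), close to the stand's left corner. Next I'll measure from both views.

```bash
cat > h.py <<'E'
import numpy as np, cv2
from cell import optics, models, sensors
from scipy.spatial.transform import Rotation as R
def cloud(c,d,mask):
    K=optics.calibration(c); M=K["mtx"]; T=K["cam_to_world"]
    v,u=np.nonzero(mask&(d>0)); z=d[v,u]
    P=np.c_[(u-M[0,2])*z/M[0,0],(v-M[1,2])*z/M[1,1],z]
    return P@T[:3,:3].T+T[:3,3]
def rect(P):
    (c,s,a)=cv2.minAreaRect((P[:,:2]*1000).astype(np.float32)); return np.round(c,1),np.round(s,1),round(a%90,1)
E
python3 - <<'E'
from h import *
np.set_printoptions(suppress=True,precision=4)
for c in ["top","scene"]:
    im,d=optics.snapshot(c); print(c)
    for q in ["stand","wide_tray","collar","small_tray","stapler","globe"]:
        r=models.cut_out(c,q)
        if not r: print(q,'none'); continue
        m=r[0]["region"]; np.save(f"pics/m_{c}_{q}.npy",m)
        P=cloud(c,d,m); z=P[:,2]*1000
        print(q,round(r[0]['p'],2),len(z),"z pct",np.percentile(z,[2,25,50,75,98]).round(1),"rect",rect(P[P[:,2]>-0.01]))
        for lo,hi in {"stand":[(12,24),(40,100)],"wide_tray":[(13,23),(27,36)],"small_tray":[(13,23),(27,36)],"collar":[(11,21)],"stapler":[(5,60)],"globe":[(60,130)]}[q]:
            s=P[(z>lo)&(z<hi)]
            if len(s)>3: print("   ",lo,hi,len(s),"mean",(s.mean(0)*1000).round(1),rect(s))
E
```

```text
top
stand 0.87 2168 z pct [ 4.4 16.1 17.5 18.9 72.4] rect (array([474.1, 300.6]), array([114.3, 116.1]), 28.8)
    12 24 2022 mean [474.5 297.2  17.5] (array([474.8, 298. ]), array([110. , 110.7]), 28.4)
    40 100 65 mean [475.3 295.2  74. ] (array([474.9, 297.6]), array([14.4, 14.7]), 30.7)
wide_tray 0.69 2897 z pct [-0.2  2.7  4.3  6.9 31.4] rect (array([ 497.8, -269.6]), array([132.3, 129.5]), 57.7)
    13 23 366 mean [ 496.9 -265.9   17.4] (array([ 497.2, -266.1]), array([125.6, 124.6]), 57.7)
    27 36 108 mean [ 497.6 -265.2   31.3] (array([ 497.4, -265.8]), array([29.5, 28.5]), 58.8)
collar 0.63 22 z pct [-0.9 13.7 16.4 17.8 20.7] rect (array([434.5,  23.5]), array([ 8. , 22.3]), 69.6)
    11 21 19 mean [433.4  23.4  16. ] (array([434.5,  23.5]), array([ 8. , 22.3]), 69.6)
small_tray 0.65 1620 z pct [-1.7  2.4  4.1  7.7 32.3] rect (array([626.9, -44. ]), array([ 98., 101.]), 12.4)
    13 23 223 mean [625.6 -44.4  17.3] (array([626. , -43.9]), array([94.4, 94.5]), 11.7)
    27 36 94 mean [625.8 -43.4  31.5] (array([625.9, -43.7]), array([28. , 28.5]), 11.9)
stapler 0.61 961 z 
[... 1177 characters left out ...]
.6)
small_tray 0.72 1550 z pct [ 1.1  4.4  6.7 16.4 33.3] rect (array([626.9, -46.6]), array([100.9,  98. ]), 12.3)
    13 23 367 mean [631.4 -50.3  17.7] (array([630. , -45.7]), array([95.3, 97.4]), 11.1)
    27 36 114 mean [630.1 -46.6  32.1] (array([629.6, -46.1]), array([28.8, 31.3]), 11.0)
stapler 0.78 737 z pct [-0.2 11.7 25.1 42.2 48.8] rect (array([506., 470.]), array([169.8,  82. ]), 64.7)
    5 60 662 mean [521.7 440.2  29. ] (array([519.5, 446.8]), array([139.7,  36.9]), 63.5)
globe 0.85 1412 z pct [  4.5  10.7  95.9 109.  122.7] rect (array([ 699.9, -190.1]), array([67.9, 68.7]), 57.3)
    60 130 923 mean [ 701.5 -196.5  103.6] (array([ 695.1, -190.7]), array([59.9, 65. ]), 81.2)
```

The two cameras differ by about 5 mm, so I'll average them for the grasp and check each placing visually. Before moving I'll check the collar and how close the stapler's nose is to the tray's footprint.

Run:
```python
from h import *
np.set_printoptions(suppress=True,precision=1)
for c,off in [("top",(474.8,298)),("scene",(479.4,294.7))]:
    d=np.load(f"pics/{c}0.npz")["d"]; P=cloud(c,d,np.ones_like(d,bool))*1000
    s=P[(abs(P[:,0]-438)<35)&(abs(P[:,1]-28)<35)&(P[:,2]>9)&(P[:,2]<25)]; print(c,"collar",len(s),rect(s/1000),np.median(s[:,2]))
    a=np.deg2rad(28.5); q=(P[:,:2]-off)@np.array([[np.cos(a),-np.sin(a)],[np.sin(a),np.cos(a)]])
    m=(q[:,0]>45)&(q[:,0]<100)&(q[:,1]>45)&(q[:,1]<100)&(P[:,2]>6)
    t=np.c_[q,P[:,2]][m]; t=t[np.argsort(t[:,0]+t[:,1])][:25]; print(t)
```

```text
top collar 97 (array([436.7,  32. ]), array([27.7, 27.9]), 78.6) 15.09375085093545
[[45.3 47.2 18.9]
 [47.6 46.4 17.5]
 [49.7 45.2 17.8]
 [50.5 46.7 20.3]
 [47.  50.3 14.5]
 [48.8 48.6 17.2]
 [45.4 52.1 20.4]
 [49.6 49.9 20.5]
 [53.1 46.6 16.3]
 [48.  52.1 16. ]
 [52.  49.5 17.4]
 [49.  53.8 17.6]
 [51.1 52.8 17.2]
 [54.8 49.6 12.4]
 [53.5 52.2 15.1]
 [59.6 63.3 12.8]
 [57.8 65.1  9.8]
 [56.7 68.1 10.9]
 [62.1 63.   9.3]
 [55.2 70.3  6.6]
 [58.9 67.  10.9]
 [53.6 72.3 11.5]
 [52.1 74.8  6.2]
 [61.1 66.1 10.1]
 [55.8 71.4 10.6]]
scene collar 104 (array([441.6,  29.3]), array([29.8, 31.9]), 78.0) 15.480470416259495
[[47.1 48.9 15.9]
 [47.  49.3 19.4]
 [52.8 48.5 20.5]
 [46.8 54.9 18.4]
 [49.9 52.5 16.8]
 [52.4 69.2 14.1]
 [58.5 65.6  9.6]
 [61.5 62.9 12.1]
 [61.6 63.4  7.8]
 [49.1 76.9 15.1]
 [46.3 79.8  8.5]
 [61.4 65.  14.2]
 [55.5 71.6  8.2]
 [64.4 62.7 12.4]
 [49.2 78.6  9.8]
 [52.2 75.7 12.4]
 [58.4 69.9  9.8]
 [64.6 64.4  7.1]
 [61.2 68.  15.5]
 [49.  80.7 15.7]
 [55.2 74.6 13.4]
 [58.3 71.5 12.3]
 [54.8 76.1 23.8]
 [46.  85.6 11.4]
 [58.  73.6 18.3]]
```

```bash
python3 -m pendant '[4.17,-4.17,0,0,0,-0.12, 6,-9,0,0,0,-0.17, 8,-13,0,0,0,-0.17, 10,-18,0,0,0,-0.17, 12,-23,0,0,0,-0.17, 14,-27,0,0,0,-0.17, 17,-31,0,0,0,-0.17, 19,-34,0,0,0,-0.17]' 0.55 30
```

```text
clock: 2.17
position: [0.3665, 0.2176, 0.2507]
orientation: [0.274, 0.962, 0.0, 0.0]
wrist_force: [0.7, 0.9, 0.0]
grip_width: 0.0471
finger_force: 0.0
```

```bash
python3 -m pendant '[1,-4,0,0,0,0, 2,-8,0,0,0,0, 3,-12,0,0,0,0, 5,-15,0,0,0,0, 6,-19,0,0,0,0, 7,-23,0,0,0,0, 8,-26,0,0,0,0, 9,-30,0,0,0,0]'; python3 -m pendant '[1,-4,0,0,0,0, 2,-7,0,0,0,0, 3,-11,-1,0,0,0, 4,-15,-4,0,0,0, 4.3,-18.5,-7,0,0,0, 4.3,-18.5,-10,0,0,0, 4.3,-18.5,-13,0,0,0, 4.3,-18.5,-15,0,0,0]'
python3 - <<'E'
from h import *
s=sensors.read_state(); print(s["position"],R.from_quat(s["orientation"]).as_matrix()[:,1:].T)
for c in ["top","scene"]:
    im,d=optics.snapshot(c); cv2.imwrite(f"pics/{c}1.png",im[:,:,::-1])
    K=optics.calibration(c); Ti=np.linalg.inv(K["cam_to_world"]); p=K["mtx"]@(Ti@np.r_[s["position"],1])[:3]; print(c,p[:2]/p[2])
a=cv2.imread("pics/top1.png"); b=cv2.imread("pics/scene1.png")
cv2.imwrite("pics/c1.png",np.hstack([cv2.resize(a[130:330,360:560],(400,400)),cv2.resize(b[180:380,120:320],(400,400))]))
E
```

```text
clock: 2.83
position: [0.4565, -0.0819, 0.2505]
orientation: [0.274, 0.962, 0.0, 0.0]
wrist_force: [1.1, 0.9, 0.1]
grip_width: 0.0472
finger_force: 0.0
clock: 3.5
position: [0.4981, -0.266, 0.0968]
orientation: [0.275, 0.961, 0.001, -0.002]
wrist_force: [0.1, 0.1, 0.1]
grip_width: 0.0471
finger_force: 0.0
[ 0.49813837 -0.26599561  0.09680719] [[ 5.29233559e-01  8.48476146e-01  2.65953095e-04]
 [-2.99247981e-03  2.17999294e-03 -9.99993146e-01]]
top [487.5952997  232.12170173]
scene [202.81716771 299.77557873]
```

View pics/c1.png

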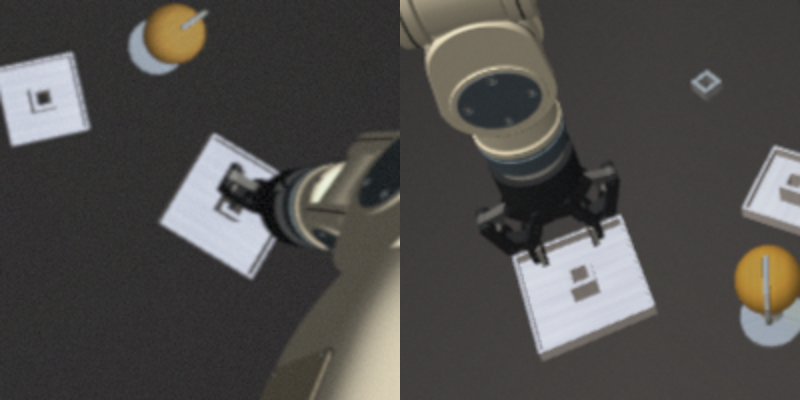

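The crop shows the fingers straddling the wide tray's hub at about (232,195) in the left half and (580,270) in the right half. I'll descend and grip.

```bash
python3 -m pendant '[0,0,-3,0,0,0, 0,0,-5,0,0,0, 0,0,-6,0,0,0, 0,0,-6.7,0,0,0, 0,0,-6.7,0,0,0, 0,0,-6.7,0,0,0, 0,0,-6.7,0,0,0, 0,0,-6.7,0,0,0]'; python3 -m pendant '[0,0,0,0,0,0,0,0,0,0,0,0,0,0,0,0,0,0,0,0,0,0,0,0,0,0,0,0,0,0,0,0,0,0,0,0,0,0,0,0,0,0,0,0,0,0,0,0]' 0 60
```

```text
clock: 4.27
position: [0.5, -0.2659, 0.0345]
orientation: [0.274, 0.962, -0.0, 0.001]
wrist_force: [-0.4, 0.2, 0.1]
grip_width: 0.0471
finger_force: 0.0
clock: 4.93
position: [0.4998, -0.2658, 0.0342]
orientation: [0.274, 0.962, -0.0, 0.001]
wrist_force: [-0.2, 0.9, 6.5]
grip_width: 0.0263
finger_force: 60.4
```

```bash
python3 -m pendant '[0,0,1,0,0,0, 0,0,3,0,0,0, 0,0,6,0,0,0, 0,0,9,0,0,0, 0,0,11.5,0,0,0, 0,1,12.5,0,0,0, 0,2.5,12.5,0,0,-0.05, 0,5,12.5,0,0,-0.1]'; python3 -m pendant '[0,3,0,0,0,-0.05, 0,6,0,0,0,-0.1, 0,9.5,0,0,0,-0.15, 0,13,0,0,0,-0.2, 0,16.5,0,0,0,-0.25, 0,20,0,0,0,-0.3, 0,23,0,0,0,-0.35, 0,26,0,0,0,-0.417]';  python3 -m pendant '[0,3,0,0,0,0, 0,6,0,0,0,0, -1,9,0,0,0,0, -1.5,12,0,0,0,0, -2,15,0,0,0,0, -2,17.2,0,0,0,0, -2,18.2,0,0,0,0, -2,18.2,0,0,0,0]'
cat > servo.py <<'E'
from h import *
import sys
np.set_printoptions(suppress=True,precision=1)
name=sys.argv[1]; tag=sys.argv[2]
s=sensors.read_state(); M=R.from_quat(s["orientation"]).as_matrix(); print("tcp",s["position"]*1000,"gripyaw",np.degrees(np.arctan2(M[1,1],M[0,1]))%90,"tilt",M[:,2]*1000)
for c in ["top","scene"]:
    im,d=optics.snapshot(c); cv2.imwrite(f"pics/{c}_{tag}.png",im[:,:,::-1])
    r=models.cut_out(c,name)
    if not r: print(c,"none"); continue
    P=cloud(c,d,r[0]["region"])*1000; np.savez(f"pics/{c}_{tag}.npz",im=im,d=d,m=r[0]["region"])
    print(c,round(r[0]["p"],2),len(P),"z",np.percentile(P[:,2],[2,10,25,50,75,90,98]),rect(P/1000))
E
python3 servo.py wide_tray w
python3 - <<'E'
import cv2,numpy as np
a=cv2.imread("pics/top_w.png"); b=cv2.imread("pics/scene_w.png")
cv2.imwrite("pics/c2.png",np.hstack([cv2.resize(a[140:340,140:340],(400,400)),cv2.resize(b[60:260,240:440],(400,400))]))
E
```

```text
clock: 5.6
position: [0.4995, -0.2158, 0.1587]
orientation: [0.324, 0.946, -0.0, 0.001]
wrist_force: [0.2, 0.7, -0.8]
grip_width: 0.0267
finger_force: 59.4
clock: 6.27
position: [0.4983, 0.0468, 0.1579]
orientation: [0.512, 0.859, -0.0, -0.0]
wrist_force: [0.9, 1.0, -1.0]
grip_width: 0.0269
finger_force: 59.4
clock: 6.93
position: [0.4785, 0.2285, 0.1578]
orientation: [0.51, 0.86, -0.0, -0.0]
wrist_force: [0.2, -1.1, -0.5]
grip_width: 0.0267
finger_force: 59.4
tcp [478.5 228.5 157.8] gripyaw 28.699215122807313 tilt [   -0.9     0.1 -1000. ]
top 0.61 1491 z [123.4 125.  126.1 127.5 129.1 139.6 143.2] (array([497.8, 205.5]), array([143.7,  63.4]), 28.4)
scene 0.71 1398 z [125.2 126.7 127.8 129.3 135.5 143.2 155.8] (array([481.4, 223.6]), array([123. , 130.8]), 28.7)
```

View pics/c2.png

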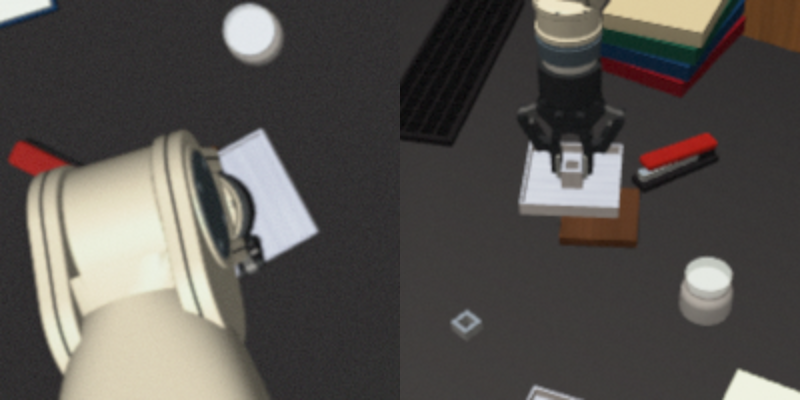

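The wide tray is gripped level, with its yaw matching the stand, and the move stopped 67 mm short. I'll go over the post and compare the tray's edges with the stand's in each camera.

```bash
python3 -m pendant '[0,2,0,0,0,0, 0,4,0,0,0,0, 0,5.5,-1,0,0,0, -0.1,6.7,-2,0,0,0, -0.1,6.7,-2,0,0,0, -0.1,6.7,-2,0,0,0, -0.1,6.7,-2,0,0,0, -0.1,6.7,-2,0,0,0]'; python3 servo.py wide_tray w2
cat > edges.py <<'E'
from h import *
import sys
np.set_printoptions(suppress=True,precision=1)
def ext(P,yaw,o,half):
    "edge offsets in part axes: centre estimates from each side, in bins"
    a=np.deg2rad(yaw); q=(P[:,:2]-o)@np.array([[np.cos(a),-np.sin(a)],[np.sin(a),np.cos(a)]])
    out={}
    for k in (0,1):
        for sg in (1,-1):
            b=np.round(q[:,1-k]/4).astype(int); e=[]
            for i in np.unique(b):
                t=q[b==i,k]*sg
                if abs(i*4)<half-6 and len(t)>2: e.append(t.max())
            out["uv"[k]+"+-"[sg<0]]=(round(float(np.median(e))-half,1),len(e),round(float(np.std(e)),1)) if e else None
    return out
if __name__=="__main__":
    tag,half,zlo,yaw=sys.argv[1],float(sys.argv[2]),float(sys.argv[3]),float(sys.argv[4]); o=np.array([477.5,295.5])
    for c in ["top","scene"]:
        f=np.load(f"pics/{c}_{tag}.npz"); d=f["d"]
        P=cloud(c,d,f["m"])*1000; P=P[(P[:,2]>zlo-3)&(P[:,2]<zlo+6)]
        print(c,"part",len(P),ext(P,yaw,o,half))
        d0=np.load(f"pics/{c}0.npz")["d"]; S=cloud(c,d0,np.load(f"pics/m_{c}_stand.npy"))*1000; S=S[(S[:,2]>13)&(S[:,2]<24)]
        print("   stand",ext(S,yaw,o,55))
E
python3 - <<'E'
import numpy as np
from h import *
for c in ["top","scene"]:
    f=np.load(f"pics/{c}_w2.npz"); P=cloud(c,f["d"],f["m"])*1000
    print(c,np.histogram(P[:,2],bins=np.arange(90,150,4)))
E
python3 edges.py w2 62 119 28.5
```

```text
clock: 7.8
position: [0.4786, 0.2927, 0.1386]
orientation: [0.511, 0.859, 0.0, 0.0]
wrist_force: [-0.1, 0.0, -1.1]
grip_width: 0.0268
finger_force: 59.4
tcp [478.6 292.7 138.6] gripyaw 28.484468962680285 tilt [    0.3    -0.1 -1000. ]
top none
scene 0.81 1340 z [105.5 107.2 108.5 110.1 117.5 124.4 136.5] (array([440.4, 346.6]), array([136. , 278.6]), 35.5)Traceback (most recent call last):
  File "<stdin>", line 4, in <module>
    fid = stack.enter_context(open(os.fspath(file), "rb"))
                              ~~~~^^^^^^^^^^^^^^^^^^^^^^^
FileNotFoundError: [Errno 2] No such file or directory: 'pics/top_w2.npz'
Traceback (most recent call last):
  File "edges.py", line 19, in <module>
    f=np.load(f"pics/{c}_{tag}.npz"); d=f["d"]
FileNotFoundError: [Errno 2] No such file or directory: 'pics/top_w2.npz'
```

```bash
cat > e2.py <<'E'
from edges import *
tag,half,zu,yaw=sys.argv[1],float(sys.argv[2]),float(sys.argv[3]),float(sys.argv[4]); s=sensors.read_state(); o=s["position"][:2]*1000
print("tcp",s["position"]*1000)
for c in ["top","scene"]:
    im,d=optics.snapshot(c); cv2.imwrite(f"pics/{c}_{tag}.png",im[:,:,::-1]); np.savez(f"pics/{c}_{tag}.npz",im=im,d=d)
    P=cloud(c,d,d>0)*1000; P=P[(np.hypot(*(P[:,:2]-o).T)<half*1.5)]
    F=P[(P[:,2]>zu+12)&(P[:,2]<zu+22)]; 
    print(c,"part rim",len(F),ext(F,yaw,o,half))
    d0=np.load(f"pics/{c}0.npz")["d"]; S=cloud(c,d0,np.load(f"pics/m_{c}_stand.npy"))*1000; S=S[(S[:,2]>13)&(S[:,2]<24)]
    print("   stand",ext(S,yaw,o,55))
E
python3 e2.py w3 62 104.5 28.5
```

```text
tcp [478.6 293.1 138.6]
top part rim 239 {'u+': (-2.4, 18, 45.1), 'u-': (1.1, 18, 0.4), 'v+': (-119.7, 25, 39.2), 'v-': (-1.1, 25, 0.3)}
   stand {'u+': (-2.4, 25, 1.1), 'u-': (0.2, 25, 0.6), 'v+': (4.8, 25, 1.0), 'v-': (-6.7, 25, 0.5)}
scene part rim 270 {'u+': (-0.8, 15, 14.7), 'u-': (-2.3, 15, 10.8), 'v+': (-120.8, 24, 56.6), 'v-': (3.2, 24, 1.3)}
   stand {'u+': (-0.5, 25, 3.0), 'u-': (-3.8, 25, 2.2), 'v+': (-0.2, 25, 18.9), 'v-': (-1.7, 25, 1.6)}
```

Both cameras agree that the post axis lies about (-1.9, +4.8) mm from the tray's hole. I'll shift by that, then lower past the tip while watching the force.

```bash
python3 -m pendant '[-0.19,0.48,0,0,0,0, -0.19,0.48,0,0,0,0, -0.19,0.48,0,0,0,0, -0.19,0.48,-0.5,0,0,0, -0.19,0.48,-1,0,0,0, -0.19,0.48,-1.2,0,0,0, -0.19,0.48,-1.2,0,0,0, -0.19,0.48,-1.2,0,0,0]';  python3 e2.py w4 62 92.5 28.5
```

```text
clock: 8.77
position: [0.4764, 0.2982, 0.1259]
orientation: [0.511, 0.86, -0.0, -0.0]
wrist_force: [-0.7, 0.3, -1.2]
grip_width: 0.0268
finger_force: 59.4
tcp [476.4 298.2 125.9]
top part rim 232 {'u+': (-2.3, 17, 39.0), 'u-': (1.2, 17, 0.4), 'v+': (-74.6, 24, 42.3), 'v-': (-1.3, 24, 0.5)}
   stand {'u+': (-2.8, 25, 0.8), 'u-': (0.6, 25, 0.6), 'v+': (-0.7, 25, 0.9), 'v-': (-1.1, 25, 0.5)}
scene part rim 252 {'u+': (-0.1, 13, 12.5), 'u-': (-1.8, 13, 18.9), 'v+': (-122.6, 24, 57.3), 'v-': (4.2, 24, 1.7)}
   stand {'u+': (-1.1, 25, 2.4), 'u-': (-3.5, 25, 2.1), 'v+': (-5.8, 25, 19.1), 'v-': (3.9, 25, 1.6)}
```

```bash
python3 -m pendant '[0,0,-0.3,0,0,0, 0,0,-0.6,0,0,0, 0,0,-0.9,0,0,0, 0,0,-1.1,0,0,0, 0,0,-1.3,0,0,0, 0,0,-1.5,0,0,0, 0,0,-1.6,0,0,0, 0,0,-1.6,0,0,0]'
```

```text
clock: 9.53
position: [0.4764, 0.2982, 0.11]
orientation: [0.511, 0.86, -0.0, -0.0]
wrist_force: [-0.9, -0.4, -0.7]
grip_width: 0.0266
finger_force: 59.4
```

```bash
python3 -m pendant '[0,0,-0.5,0,0,0, 0,0,-1,0,0,0, 0,0,-1.5,0,0,0, 0,0,-2,0,0,0, 0,0,-2.5,0,0,0, 0,0,-3,0,0,0, 0,0,-3.3,0,0,0, 0,0,-3.5,0,0,0]'; python3 -m pendant '[0,0,-0.4,0,0,0, 0,0,-0.8,0,0,0, 0,0,-1.2,0,0,0, 0,0,-1.5,0,0,0, 0,0,-1.7,0,0,0, 0,0,-1.8,0,0,0, 0,0,-1.9,0,0,0, 0,0,-1.9,0,0,0]'
```

```text
clock: 10.2
position: [0.4763, 0.2982, 0.0747]
orientation: [0.511, 0.86, -0.0, -0.0]
wrist_force: [-0.4, -0.5, -0.7]
grip_width: 0.0268
finger_force: 59.4
clock: 10.87
position: [0.4765, 0.2983, 0.0562]
orientation: [0.511, 0.86, -0.0, 0.0]
wrist_force: [0.2, -0.2, -1.6]
grip_width: 0.0268
finger_force: 59.4
```

```bash
python3 -m pendant '[0,0,-0.1,0,0,0, 0,0,-0.2,0,0,0, 0,0,-0.3,0,0,0, 0,0,-0.35,0,0,0, 0,0,-0.4,0,0,0, 0,0,-0.45,0,0,0, 0,0,-0.45,0,0,0, 0,0,-0.45,0,0,0]'
```

```text
clock: 11.53
position: [0.4765, 0.2983, 0.0522]
orientation: [0.511, 0.86, 0.0, 0.0]
wrist_force: [-3.5, -1.2, 5.6]
grip_width: 0.0265
finger_force: 60.1
```

Contact at 5.6 N. I'll release, lift off and head for the collar.

```bash
python3 -m pendant '[0,0,0,0,0,0, 0,0,0,0,0,0, 0,0,0,0,0,0, 0,0,0,0,0,0, 0,0,1,0,0,0, 0,0,3,0,0,0, 0,0,6,0,0,0, 0,0,9,0,0,0]' 0.55; python3 -m pendant '[0,-1,2,0,0,0, -0.5,-4,3,0,0,-0.1, -1,-7.5,3,0,0,-0.2, -1.5,-11,3,0,0,-0.3, -2,-14.5,3,0,0,-0.4, -2.5,-18,3,0,0,-0.5, -3,-21.5,3,0,0,-0.6, -3.7,-25,3,0,0,-0.702]'; python3 -m pendant '[0,-1,0,0,0,0, 0,-1.8,-1,0,0,0, 0,-1.8,-3,0,0,0, 0,-1.8,-5,0,0,0, 0,-1.8,-7,0,0,0, 0,-1.8,-8.5,0,0,0, 0,-1.8,-8.5,0,0,0, 0,-1.8,-8.5,0,0,0]'
python3 - <<'E'
from h import *
np.set_printoptions(suppress=True,precision=1)
for c in ["top","scene"]:
    im,d=optics.snapshot(c); cv2.imwrite(f"pics/{c}_3.png",im[:,:,::-1])
    P=cloud(c,d,d>0)*1000; P=P[np.hypot(P[:,0]-477,P[:,1]-296)<95]
    for lo,hi in [(30,42),(46,56)]:
        s=P[(P[:,2]>lo)&(P[:,2]<hi)]; s=s[np.hypot(s[:,0]-477,s[:,1]-296)<(95 if lo<40 else 25)]; print(c,len(s),rect(s/1000),np.median(s[:,2]))
s=sensors.read_state(); M=R.from_quat(s["orientation"]).as_matrix(); print(s["position"]*1000,np.degrees(np.arctan2(M[1,1],M[0,1])))
a=cv2.imread("pics/top_3.png"); b=cv2.imread("pics/scene_3.png")
cv2.imwrite("pics/c3.png",np.hstack([cv2.resize(a[160:360,190:390],(400,400)),cv2.resize(b[100:300,180:380],(400,400))]))
E
```

```text
clock: 12.2
position: [0.476, 0.2981, 0.143]
orientation: [0.511, 0.86, -0.001, -0.0]
wrist_force: [0.3, 0.1, -0.5]
grip_width: 0.0472
finger_force: 0.0
clock: 12.87
position: [0.4392, 0.0468, 0.1726]
orientation: [0.777, 0.63, 0.0, 0.0]
wrist_force: [-0.0, 0.7, -0.6]
grip_width: 0.0467
finger_force: 0.0
clock: 13.53
position: [0.4394, 0.0305, 0.087]
orientation: [0.775, 0.632, -0.0, -0.0]
wrist_force: [0.6, 0.4, -0.7]
grip_width: 0.0465
finger_force: 0.0
top 338 (array([474.6, 298.6]), array([124.4, 125.1]), 28.7) 35.39102677407236
top 89 (array([474.8, 298.3]), array([28.1, 28.8]), 27.5) 49.45592679308986
scene 303 (array([478.9, 295.9]), array([123.9, 132. ]), 28.5) 34.850725679151154
scene 62 (array([479.2, 295.3]), array([27.9, 32.1]), 30.2) 50.39606862724033
[440.2  30.4  87.9] -11.65269364797104
```

View pics/c3.png

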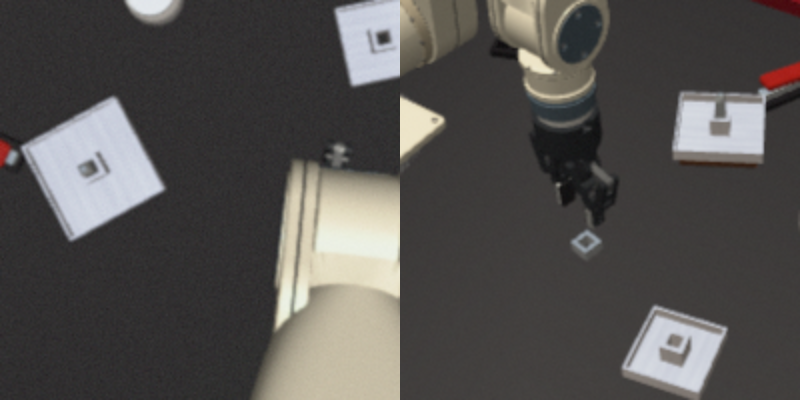

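The wide tray is seated: rim at about 35 mm, hub top at about 50 mm. The gripper is above the collar at (586,243) in the right crop, so I'll descend and grip.

```bash
python3 -m pendant '[0,0,-2,0,0,0, 0,0,-4,0,0,0, 0,0,-5,0,0,0, 0,0,-6,0,0,0, 0,0,-6.4,0,0,0, 0,0,-6.4,0,0,0, 0,0,-6.4,0,0,0, 0,0,-6.4,0,0,0]'; python3 -m pendant '[0,0,0,0,0,0,0,0,0,0,0,0,0,0,0,0,0,0,0,0,0,0,0,0,0,0,0,0,0,0,0,0,0,0,0,0,0,0,0,0,0,0,0,0,0,0,0,0]' 0 50
```

```text
clock: 14.3
position: [0.4402, 0.0302, 0.0237]
orientation: [0.775, 0.631, 0.001, 0.001]
wrist_force: [0.3, 0.8, 0.3]
grip_width: 0.047
finger_force: 0.0
clock: 14.97
position: [0.44, 0.0302, 0.0236]
orientation: [0.775, 0.631, 0.001, 0.001]
wrist_force: [-1.2, -0.1, 6.9]
grip_width: 0.0268
finger_force: 49.0
```

```bash
python3 -m pendant '[0,0,1,0,0,0, 0,0,4,0,0,0, 0,0,8,0,0,0, 0,0,11,0,0,0, 0,0,13,0,0,0, 0,2,13,0,0,0.05, 0.5,4,13,0,0,0.1, 0.5,6.6,13,0,0,0.202]'; python3 -m pendant '[0.5,3,0,0,0,0.1, 1,6,0,0,0,0.2, 1.5,9.5,0,0,0,0.3, 2,13,0,0,0,0.4, 2.5,16,0,0,0,0.5, 3,18.5,-1,0,0,0.5, 3.2,20,-2,0,0,0.5, 3.2,20,-2.5,0,0,0.5]'
python3 -m pendant '[0,0,0,0,0,0,0,0,0,0,0,0,0,0,0,0,0,0,0,0,0,0,0,0,0,0,0,0,0,0,0,0,0,0,0,0,0,0,0,0,0,0,0,0,0,0,0,0]'
python3 - <<'E'
from h import *
np.set_printoptions(suppress=True,precision=1)
s=sensors.read_state(); o=s["position"]*1000; M=R.from_quat(s["orientation"]).as_matrix(); print(o,np.degrees(np.arctan2(M[1,1],M[0,1])),M[:,2]*1000)
for c in ["top","scene"]:
    im,d=optics.snapshot(c); cv2.imwrite(f"pics/{c}_4.png",im[:,:,::-1]); np.savez(f"pics/{c}_4.npz",im=im,d=d)
    r=models.cut_out(c,"collar"); 
    for x in r[:2]:
        P=cloud(c,d,x["region"])*1000; print(c,x["p"],x["point"],len(P),np.percentile(P[:,2],[5,25,50,75,95]),rect(P/1000))
b=cv2.imread("pics/scene_4.png"); a=cv2.imread("pics/top_4.png")
cv2.imwrite("pics/c4.png",np.hstack([cv2.resize(a[190:310,180:300],(400,400)),cv2.resize(b[90:190,280:380],(400,400))]))
E
```

```text
clock: 15.63
position: [0.4453, 0.0963, 0.1537]
orientation: [0.708, 0.706, 0.001, 0.001]
wrist_force: [-0.0, 0.2, -0.2]
grip_width: 0.0265
finger_force: 49.9
clock: 16.3
position: [0.4762, 0.2984, 0.1263]
orientation: [0.51, 0.86, -0.0, -0.0]
wrist_force: [-0.1, -1.1, -0.6]
grip_width: 0.0268
finger_force: 49.8
clock: 16.97
position: [0.4766, 0.2961, 0.128]
orientation: [0.511, 0.859, 0.0, 0.0]
wrist_force: [-0.0, 0.3, -1.4]
grip_width: 0.0267
finger_force: 49.8
[476.6 296.1 128. ] 28.51471670683509 [    0.3     0.2 -1000. ]
```

View pics/c4.png

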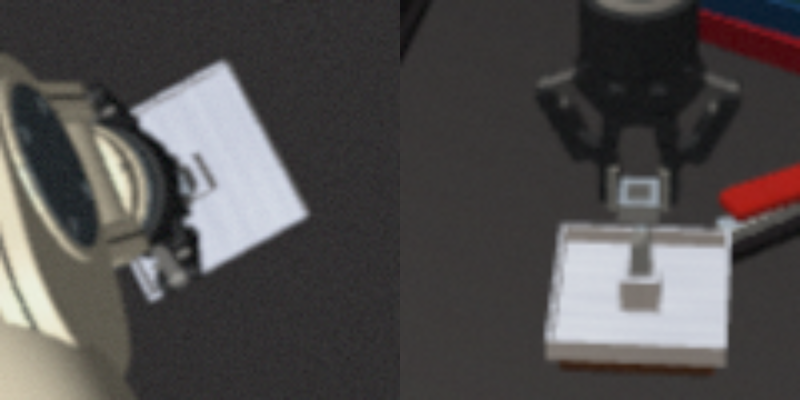

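The collar is held level at crop (640,192), just above the post tip. I'll compare its front face with the hub's front face in the scene view.

```bash
cat > face.py <<'E'
from h import *
import sys
np.set_printoptions(suppress=True,precision=1)
a=np.deg2rad(28.5); W=np.array([[np.cos(a),-np.sin(a)],[np.sin(a),np.cos(a)]])
def face(c,d,zl,zh,o):
    P=cloud(c,d,d>0)*1000; q=(P[:,:2]-o)@W; m=(abs(q[:,0])<10)&(q[:,1]<-6)&(q[:,1]>-24)&(P[:,2]>zl)&(P[:,2]<zh)
    t=q[m]; return len(t), np.round(np.percentile(t[:,1],[5,25,50,75]),1) if len(t) else None
if __name__=="__main__":
    z=float(sys.argv[1]); d=np.load("pics/scene_4.npz")["d"]; o=np.array([479.2,295.3])
    print("collar",face("scene",d,z+2,z+12,o)); print("hub",face("scene",d,26,46,o))
    P=cloud("scene",d,d>0)*1000; q=(P[:,:2]-o)@W
    for zl,zh in [(z+13,z+20),(46,54)]:
        m=(np.abs(q)<26).all(1)&(P[:,2]>zl)&(P[:,2]<zh); print(zl,m.sum(),"u",np.percentile(q[m,0],[2,50,98]),"v",np.percentile(q[m,1],[2,50,98]))
    d=np.load("pics/top_4.npz")["d"]; o=np.array([474.8,298.3]); P=cloud("top",d,d>0)*1000; q=(P[:,:2]-o)@W
    m=(np.abs(q)<26).all(1)&(P[:,2]>z+12)&(P[:,2]<z+20); print("top",m.sum(),"u",np.percentile(q[m,0],[2,50,98]),"v",np.percentile(q[m,1],[2,10,50,98]))
    m=(np.abs(q)<26).all(1)&(P[:,2]>46)&(P[:,2]<54);print("tophub",m.sum(),"u",np.percentile(q[m,0],[2,50,98]),"v",np.percentile(q[m,1],[2,10,50,98]))
E
python3 face.py 104.4
```

```text
collar (21, array([-16.6, -13.9, -13. , -11.6]))
hub (37, array([-15.7, -13.7, -12.6, -11.2]))
117.4 78 u [-22.6  -0.   22.9] v [-14.8  -5.8  15.6]
46 55 u [-13.5   3.   14. ] v [-14.4  -5.3  15.6]
top 22 u [-24.  -11.    5.5] v [-15.1 -15.  -12.7  -7.8]
tophub 47 u [-14.   -0.8  13.7] v [-13.7 -12.9  -9.2  -2.2]
```

```bash
python3 -m pendant '[0.02,0.09,-0.3,0,0,0, 0.02,0.09,-0.7,0,0,0, 0.02,0.09,-1.1,0,0,0, 0.02,0.09,-1.5,0,0,0, 0.02,0.09,-1.8,0,0,0, 0.02,0.09,-2.1,0,0,0, 0.02,0.09,-2.3,0,0,0, 0.02,0.09,-2.3,0,0,0]'; python3 -m pendant '[0,0,-0.1,0,0,0, 0,0,-0.2,0,0,0, 0,0,-0.3,0,0,0, 0,0,-0.4,0,0,0, 0,0,-0.5,0,0,0, 0,0,-0.6,0,0,0, 0,0,-0.6,0,0,0, 0,0,-0.6,0,0,0]'
```

```text
clock: 17.83
position: [0.4765, 0.2971, 0.1043]
orientation: [0.511, 0.86, -0.0, -0.0]
wrist_force: [0.1, -0.1, -0.6]
grip_width: 0.0264
finger_force: 49.8
clock: 18.5
position: [0.4767, 0.2972, 0.0987]
orientation: [0.511, 0.86, -0.0, -0.0]
wrist_force: [-0.2, -0.6, -0.3]
grip_width: 0.0268
finger_force: 49.8
```

```bash
python3 -m pendant '[0,0,-0.4,0,0,0, 0,0,-0.8,0,0,0, 0,0,-1.2,0,0,0, 0,0,-1.6,0,0,0, 0,0,-1.9,0,0,0, 0,0,-2.1,0,0,0, 0,0,-2.2,0,0,0, 0,0,-2.2,0,0,0]'; python3 -m pendant '[0,0,-0.1,0,0,0, 0,0,-0.2,0,0,0, 0,0,-0.25,0,0,0, 0,0,-0.3,0,0,0, 0,0,-0.35,0,0,0, 0,0,-0.35,0,0,0, 0,0,-0.35,0,0,0, 0,0,-0.35,0,0,0]'
```

```text
clock: 19.17
position: [0.4766, 0.2971, 0.0765]
orientation: [0.511, 0.86, -0.0, -0.0]
wrist_force: [0.4, -0.3, 0.0]
grip_width: 0.0264
finger_force: 49.8
clock: 19.83
position: [0.4767, 0.2972, 0.0737]
orientation: [0.511, 0.86, 0.0, 0.0]
wrist_force: [-1.8, -0.5, 6.0]
grip_width: 0.0265
finger_force: 50.5
```

Collar seated with 6 N of contact. I'll release it and go to the small tray.

```bash
python3 -m pendant '[0,0,0,0,0,0, 0,0,0,0,0,0, 0,0,0,0,0,0, 0,0,0,0,0,0, 0,0,1,0,0,0, 0,0,3,0,0,0, 0,0,6,0,0,0, 0,0,9,0,0,0]' 0.5; python3 -m pendant '[1,-3,0,0,0,-0.05, 2,-6.5,0,0,0,-0.1, 3.5,-10,0,0,0,-0.15, 5,-13,0,0,0,-0.2, 6.5,-16,0,0,0,-0.25, 8,-19.5,0,0,0,-0.297, 10,-22.5,0,0,0,-0.297, 11.5,-25.5,0,0,0,-0.297]'; python3 -m pendant '[1.5,-3,0,0,0,0, 3,-6,-1,0,0,0, 3.6,-8.7,-3,0,0,0, 3.6,-8.7,-5,0,0,0, 3.6,-8.7,-6.5,0,0,0, 3.6,-8.7,-7.5,0,0,0, 3.6,-8.7,-7.5,0,0,0, 3.6,-8.7,-7.5,0,0,0]'
python3 - <<'E'
from h import *
np.set_printoptions(suppress=True,precision=1)
s=sensors.read_state(); M=R.from_quat(s["orientation"]).as_matrix(); print(s["position"]*1000,np.degrees(np.arctan2(M[1,1],M[0,1])))
for c in ["top","scene"]:
    im,d=optics.snapshot(c); cv2.imwrite(f"pics/{c}_5.png",im[:,:,::-1])
    P=cloud(c,d,d>0)*1000
    s=P[(np.hypot(P[:,0]-477,P[:,1]-296)<28)&(P[:,2]>60)&(P[:,2]<71)]; print(c,"collar",len(s),rect(s/1000),np.median(s[:,2]))
a=cv2.imread("pics/top_5.png"); b=cv2.imread("pics/scene_5.png")
cv2.imwrite("pics/c5.png",np.hstack([cv2.resize(a[100:260,290:450],(400,400)),cv2.resize(b[190:350,240:400],(400,400))]))
E
```

```text
clock: 20.5
position: [0.4762, 0.297, 0.1645]
orientation: [0.511, 0.86, -0.001, -0.0]
wrist_force: [0.9, 0.1, 0.1]
grip_width: 0.0426
finger_force: 0.0
clock: 21.17
position: [0.5928, 0.0403, 0.1642]
orientation: [0.633, 0.774, 0.0, 0.0]
wrist_force: [0.6, 0.3, -0.7]
grip_width: 0.0427
finger_force: 0.0
clock: 21.83
position: [0.6277, -0.0445, 0.0887]
orientation: [0.632, 0.775, -0.0, -0.0]
wrist_force: [0.3, -0.0, 0.7]
grip_width: 0.0423
finger_force: 0.0
[627.7 -44.5  88.7] 11.540020259620693
top collar 108 (array([474.2, 298.2]), array([28. , 28.7]), 28.6) 65.29408386686453
scene collar 13 (array([489.7, 301.8]), array([ 2.8, 30.5]), 31.4) 65.88479533812885
```

View pics/c5.png

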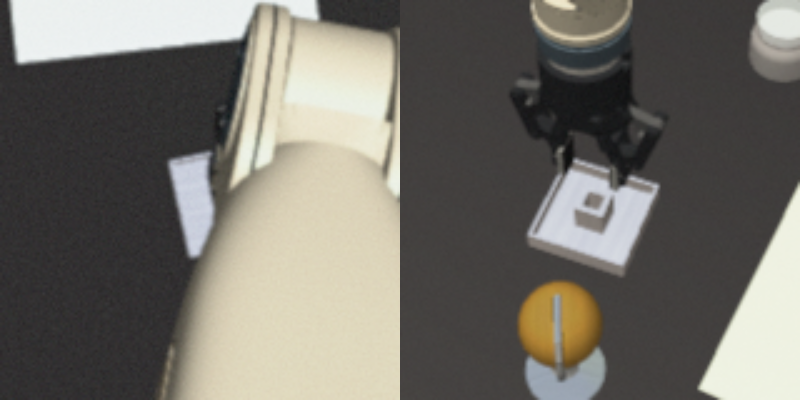

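The collar is home, with its top at about 65 mm. The fingers are lined up over the small tray's hub at crop (595,210), so I'll descend, grip and carry it.

```bash
python3 -m pendant '[0,0,-2,0,0,0, 0,0,-3.5,0,0,0, 0,0,-4.5,0,0,0, 0,0,-5.2,0,0,0, 0,0,-5.6,0,0,0, 0,0,-5.6,0,0,0, 0,0,-5.6,0,0,0, 0,0,-5.6,0,0,0]'; python3 -m pendant '[0,0,0,0,0,0,0,0,0,0,0,0,0,0,0,0,0,0,0,0,0,0,0,0,0,0,0,0,0,0,0,0,0,0,0,0,0,0,0,0,0,0,0,0,0,0,0,0]' 0 60
```

```text
clock: 22.6
position: [0.6282, -0.0449, 0.0331]
orientation: [0.633, 0.774, 0.0, 0.001]
wrist_force: [-0.3, -0.2, 0.6]
grip_width: 0.0427
finger_force: 0.0
clock: 23.27
position: [0.6282, -0.0449, 0.0332]
orientation: [0.633, 0.774, 0.0, 0.001]
wrist_force: [-0.4, 0.8, 5.8]
grip_width: 0.0265
finger_force: 60.6
```

```bash
python3 -m pendant '[0,0,1,0,0,0, 0,0,4,0,0,0, 0,0,7,0,0,0, 0,0,10,0,0,0, 0,0,11,0,0,0, -0.5,1,11.5,0,0,0.05, -1,2.5,11.5,0,0,0.1, -2,4.5,11.5,0,0,0.15]'; python3 -m pendant '[-1.5,3,0,0,0,0.05, -3,6.5,0,0,0,0.1, -4.5,10,0,0,0,0.147, -6,13,0,0,0,0.147, -7.5,16.5,0,0,0,0.147, -9,20,0,0,0,0.147, -10.5,23,0,0,0,0.147, -12,26,0,0,0,0.147]';  python3 -m pendant '[-1,2,0,0,0,0, -1.1,3.7,0,0,0,0, -1.1,3.7,0,0,0,0, -1.1,3.7,0,0,0,0, -1.1,3.7,0,0,0,0, -1.1,3.7,0,0,0,0, -1.1,3.7,0,0,0,0, -1.1,3.7,0,0,0,0]'; python3 e2.py s1 47 115 28.5
python3 - <<'E'
import cv2,numpy as np
a=cv2.imread("pics/top_s1.png"); b=cv2.imread("pics/scene_s1.png")
cv2.imwrite("pics/c6.png",np.hstack([cv2.resize(a[170:310,170:310],(400,400)),cv2.resize(b[80:200,280:400],(400,400))]))
E
```

```text
clock: 23.93
position: [0.608, -0.0003, 0.1476]
orientation: [0.572, 0.82, 0.0, 0.0]
wrist_force: [-0.5, 1.1, -0.8]
grip_width: 0.0268
finger_force: 59.8
clock: 24.6
position: [0.4864, 0.2616, 0.1472]
orientation: [0.511, 0.86, -0.0, -0.0]
wrist_force: [1.2, 1.1, -0.4]
grip_width: 0.0266
finger_force: 59.8
clock: 25.27
position: [0.477, 0.2964, 0.1473]
orientation: [0.512, 0.859, -0.0, -0.0]
wrist_force: [0.2, 0.2, -1.5]
grip_width: 0.0265
finger_force: 59.8
tcp [477.  296.4 147.3]
top part rim 171 {'u+': (-2.0, 11, 26.3), 'u-': (1.2, 11, 0.4), 'v+': (-59.1, 18, 27.2), 'v-': (-2.0, 18, 0.4)}
   stand {'u+': (-2.7, 25, 0.9), 'u-': (0.3, 25, 0.6), 'v+': (1.1, 25, 1.0), 'v-': (-3.0, 25, 0.5)}
scene part rim 217 {'u+': (-0.6, 13, 12.4), 'u-': (-2.6, 13, 12.4), 'v+': (-3.6, 20, 27.9), 'v-': (2.5, 20, 1.3)}
   stand {'u+': (-0.6, 25, 3.7), 'u-': (-3.8, 25, 2.9), 'v+': (-3.9, 25, 18.9), 'v-': (2.0, 25, 1.6)}
```

View pics/c6.png

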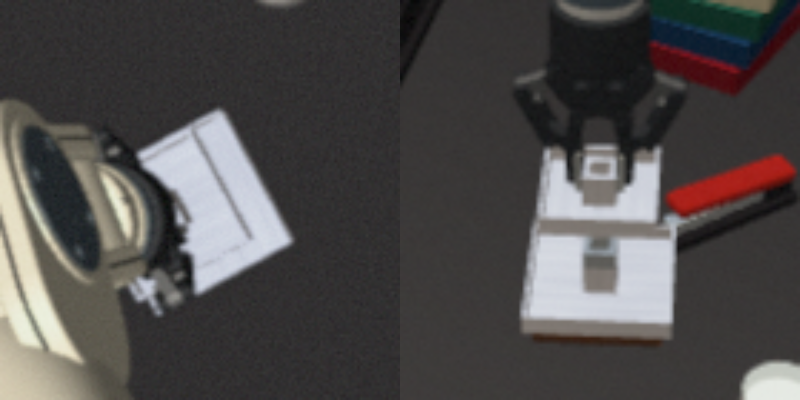

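The small tray is held level over the stack and its edges match the stand within about 0.6 mm. I'll make a small correction and lower it.

```bash
python3 -m pendant '[-0.02,0.06,-0.5,0,0,0, -0.02,0.06,-1.2,0,0,0, -0.02,0.06,-1.9,0,0,0, -0.02,0.06,-2.4,0,0,0, -0.02,0.06,-2.7,0,0,0, -0.02,0.06,-3.0,0,0,0, -0.02,0.06,-3.2,0,0,0, -0.02,0.06,-3.2,0,0,0]'; python3 -m pendant '[0,0,-0.1,0,0,0, 0,0,-0.2,0,0,0, 0,0,-0.3,0,0,0, 0,0,-0.4,0,0,0, 0,0,-0.5,0,0,0, 0,0,-0.6,0,0,0, 0,0,-0.7,0,0,0, 0,0,-0.7,0,0,0]'
```

```text
clock: 26.03
position: [0.4764, 0.2978, 0.1149]
orientation: [0.511, 0.86, -0.0, -0.0]
wrist_force: [-0.5, 0.6, -1.3]
grip_width: 0.0266
finger_force: 59.8
clock: 26.7
position: [0.4764, 0.2977, 0.1081]
orientation: [0.511, 0.86, -0.0, -0.0]
wrist_force: [-0.3, 0.6, -0.8]
grip_width: 0.0269
finger_force: 59.8
```

Underside now at 75 mm; contact is expected at TCP 99 mm.

```bash
python3 -m pendant '[0,0,-0.1,0,0,0, 0,0,-0.2,0,0,0, 0,0,-0.3,0,0,0, 0,0,-0.4,0,0,0, 0,0,-0.5,0,0,0, 0,0,-0.6,0,0,0, 0,0,-0.65,0,0,0, 0,0,-0.65,0,0,0]'; python3 -m pendant '[0,0,-0.1,0,0,0, 0,0,-0.2,0,0,0, 0,0,-0.25,0,0,0, 0,0,-0.3,0,0,0, 0,0,-0.32,0,0,0, 0,0,-0.32,0,0,0, 0,0,-0.32,0,0,0, 0,0,-0.32,0,0,0]'
```

```text
clock: 27.37
position: [0.4764, 0.2978, 0.1016]
orientation: [0.511, 0.86, -0.0, -0.0]
wrist_force: [0.4, -0.2, -1.7]
grip_width: 0.027
finger_force: 59.8
clock: 28.03
position: [0.4765, 0.2978, 0.0991]
orientation: [0.511, 0.86, 0.0, 0.0]
wrist_force: [-2.2, -1.1, 5.4]
grip_width: 0.0266
finger_force: 60.6
```

```bash
python3 -m pendant '[0,0,0,0,0,0, 0,0,0,0,0,0, 0,0,0,0,0,0, 0,0,0,0,0,0, 0,0,1,0,0,0, 0,0,3,0,0,0, 0,0,6,0,0,0, 0,0,9,0,0,0]' 0.5; python3 -m pendant '[0,-3,1,0,0,0, 0,-6,1,0,0,0, 0,-9,1,0,0,0, 0,-12,1,0,0,0, 0,-15,1,0,0,0, 0,-18,1,0,0,0, 0,-20,1,0,0,0, 0,-20,1,0,0,0]'
python3 - <<'E'
from h import *
np.set_printoptions(suppress=True,precision=1)
for c in ["top","scene"]:
    im,d=optics.snapshot(c); cv2.imwrite(f"pics/{c}_6.png",im[:,:,::-1])
    P=cloud(c,d,d>0)*1000; P=P[np.hypot(P[:,0]-477,P[:,1]-296)<95]
    for lo,hi,r in [(30,42,95),(79,90,72),(94,104,28)]:
        s=P[(P[:,2]>lo)&(P[:,2]<hi)&(np.hypot(P[:,0]-477,P[:,1]-296)<r)]; print(c,lo,len(s),rect(s/1000),np.median(s[:,2]))
a=cv2.imread("pics/top_6.png"); b=cv2.imread("pics/scene_6.png")
cv2.imwrite("pics/c7.png",np.hstack([cv2.resize(a[140:340,140:340],(400,400)),cv2.resize(b[80:220,270:410],(400,400))]))
E
```

```text
clock: 28.7
position: [0.476, 0.2976, 0.1898]
orientation: [0.511, 0.86, -0.001, -0.0]
wrist_force: [1.4, -0.0, -0.0]
grip_width: 0.0428
finger_force: 0.0
clock: 29.37
position: [0.4766, 0.0949, 0.1994]
orientation: [0.512, 0.859, -0.0, 0.001]
wrist_force: [1.4, -0.6, -0.1]
grip_width: 0.0423
finger_force: 0.0
top 30 281 (array([474.4, 298.9]), array([124.2, 125.1]), 28.4) 35.04060380444729
top 79 314 (array([474.2, 298.7]), array([94.4, 95. ]), 28.7) 83.44205957641105
top 94 111 (array([474.1, 298.6]), array([27.7, 28.4]), 28.0) 97.45660118238231
scene 30 221 (array([479.4, 294.9]), array([124. , 128.5]), 28.1) 34.85927086741081
scene 79 228 (array([478.6, 295.8]), array([ 94. , 100.5]), 28.3) 83.70021389775528
scene 94 70 (array([478.6, 296. ]), array([27.5, 31.5]), 31.5) 97.73672345394574
```

View pics/c7.png

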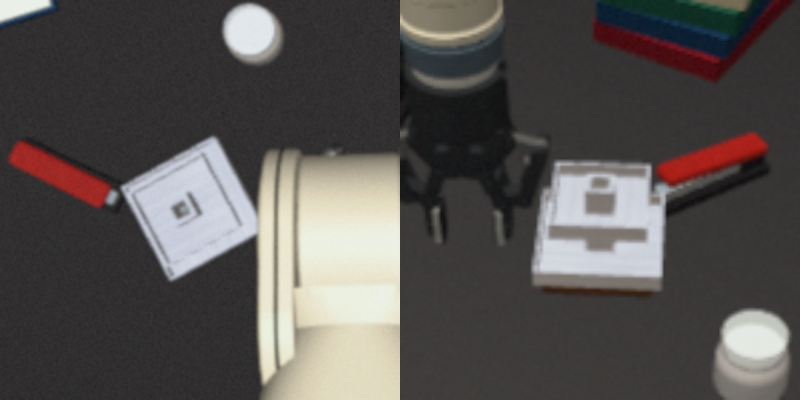

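The stack is complete and level: rims at 35 and 83.5 mm, top hub at 97.5 mm. It is centred at crop (190,208), and the arm is clear.

```bash
python3 -c "
from cell import finish_job
print(finish_job())"
```

```text
the job is handed in; nothing more can be done
None
```

The desk tidy is rebuilt on its post (wide tray, collar, small tray); the last pictures show all three level and fully home, the globe, jar and stapler were never touched, and the job was handed in at about 29 s with no verdict returned.

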